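Bolt the test box shut past its spring safety catch

TASK

Lock the cover of the test box for the high-voltage test: with one fingertip press the flat spring catch plate down and keep it down while the other fingertip pushes the bolt by its upright tab, to the right as seen from the robot, fully home into its keeper. Then take the hand away, so that the catch springs up and locks the bolt. Only press and push: pinch and lift nothing, and leave the things lying about where they are.

Things in the scene. Friction and masses are not known exactly. Their poses are not given: they have to be found in the camera images.
- jig: Fixed grey test box, base 40 mm high, x -60 to +200, y -150 to +150 mm of its frame; z = 0 is the bench. Own +x points from its front (robot side) to the clear cover (top 88 mm up, from x = 72 mm on), own +y left seen from the front. On the deck before the cover, along own y, run the bolt at x = +30 mm and the catch plate at x = -30 mm. Bolt guides and keeper: at most 64 mm above the bench.
- catch_top (a point): Centre of the top of the spring catch: a flat steel plate 32 mm (own x) x 140 mm (own y), top 84 mm above the bench when up, 74 mm fully down. It goes straight down wherever it is pressed, and a fingertip can slide along it while pressing. Axes as the box's. It lies 60 mm nearer the front than the bolt.
- catch (a joint): How far the catch is pressed down, m: 0 up, 0.010 fully down (hard stop). Spring: about 3 N at the start, 7 N fully down. Its teeth stop the bolt unless it is down 0.007 or more. Let go, it springs up (only part-way if the bolt's collar lies over a tooth).
- tab_top (a point): Centre of the top of the bolt's upright thumb tab: a dark steel block 26 mm (own x) x 14 mm (own y), top 105 mm above the bench, its sides free from 64 mm up. It moves with the bolt, along the box's -y as it is slid home. Axes as the box's.
- bolt (a joint): How far the bolt is slid towards the box's -y (to the right seen from the front) into its keeper, m: starts at 0 to 0.008; 0.055 is fully home (hard stop). Slides with about 2 N, stays where left. With the catch up it can move only to about 0.010; beyond about 0.052 the catch can spring up behind it and lock it home.
- pot: small clear screw jar with steel lid, 34 mm wide, 34 mm tall, standing on the box's deck beyond the left end of the catch plate; a bystander, origin at its underside
- plug: black plug block, 34 x 30 x 28 mm, on the deck beyond the right end of the catch plate; a bystander, origin at its underside
- meter: black hand-held meter, 160 x 80 x 34 mm, lying on the bench; a bystander, origin at its underside
- adapter: black power adapter, 110 x 50 x 32 mm, on the bench; a bystander, origin at its underside
- tape: white roll of tape, 64 mm across, 19 mm high, lying flat; a bystander, origin at its underside
- cleaner: spray can, 44 mm wide, 120 mm tall; a bystander, origin at its underside
- driver: screwdriver lying on the bench; a bystander

How it is judged:
By the outcome, as a careful person would: the job done as asked, in the order asked, and still so for the second after the job is handed in, with the robot touching nothing.
It also fails if it takes over 38 s, if anything falls off the work surface, if the arm or the gripper's body presses on something with over 40 N, if the wrist force passes 120 N, or if a joint passes its speed limit or range.

ROBOT

A 6-joint arm with a two-finger parallel gripper is mounted at the origin on the work surface. World frame = base frame: x ahead of the robot, y to its left, z up, the work surface at z = 0. Lengths are in m, angles in rad, forces in N, time in s.
With the tool pointing down it reaches from about 0.4 to 0.825 m from the base axis. Payload 7 kg.
Tool frame: the origin (TCP) lies at the centre of the arm's flange, where the gripper is bolted on; the fingertips stand 178 mm ahead of it and the grasp point (between the pads) lies arm.tcp_to_grasp ahead of it (arm.tcp_to_grasp is the distance from the TCP to the grasp point, in m); z points along the fingers, y is the direction in which the jaws open and shut (so a half turn about z gives the same grasp; the last joint's range is limited). The gripper opens to 88 mm and grips with 3 to 60 N. Pads are 19 mm wide; open, the fingers measure 130 mm over their backs; the gripper's body (78 mm by 193 mm) begins 47 mm behind the grasp point.
Start: joints at [-0.889, 0.359, 0.012, 0, -1.224, -0.288], TCP at [0.259, -0.623, 0.405] pointing down, gripper open.
Joint ranges: [-3.07, 3.07], [-1.43, 2.12], [-1.02, 1.25], [-3.03, 1.67], [-3.05, -0], [-3.03, 3.03]. Speed limits (rad/s): [2.39, 2.39, 3.01, 3.14, 3.14, 3.14].

INTERFACE

Orientations are given as [roll, pitch, yaw] about the fixed x, y, z axes, in that order (R = Rz(yaw) Ry(pitch) Rx(roll)).
In Python, from station import arm gives the robot as it stands.
- The arm moves only by the tool move_arm, never from a script. Its argument "deltas" is a list of rows, each a list of 6 numbers: the shift along the world's x, y, z in mm, then the turn, a rotation vector about the world's x, y, z in degrees. In form: [[tx, ty, tz, ax, ay, az], ...]. A call has exactly 5 rows; each row shifts and turns the commanded pose from where the row before left it; what a row does not reach is not made up. A row lasts 1/12 s, in which the tool goes at most 41.7 mm and 7.16 degrees, less where a joint would pass 70% of its speed; a pose out of reach is approached as far as the arm can. A call with a gripper value outside its range is refused whole. "claw" is the closure in counts, from 0 (fully open) to 255 (shut), set as the call begins (left out, the last holds). The fingers move at their own pace and stop on an object; "squeeze" is the grip in N (left out, the last holds). Time passes only in rows, so rows that do not move let the fingers close, or fill a call up. It gives the time, the measured TCP pose, the force and the opening at its end, in the units of the state.
- arm.get_state(): the state, without advancing time (a new reading comes with each control period).
- arm.grab_frame(name): name is "side" or "top" or "wrist"; returns the picture (480x640x3 uint8, red, green, blue); there is no depth.
- arm.calibration(name): a dict with "intrinsics" (3x3 intrinsics, pixels), "k1" (the pictures are not rectified: a ray, as slopes to the right and down, at radius r is drawn at 1 + k1 r^2 times it, then the intrinsics apply), "T" (4x4, takes a point from camera to world coordinates); the wrist camera has in their place "mount" (4x4, takes a point from camera to tool coordinates, whose origin is the TCP and whose axes are the flange's). Camera axes: x right, y up, looking along -z (the intrinsics and any distortion apply to the point x, -y, -z); pixel columns grow to the right and rows downward; lengths in m; the calibration is good to about 2 mm. A picture is of the moment at which its call begins: read the wrist's pose just before it. calibration takes no time and is no camera call.
- arm.job_done(): hands the job in, once; it reports no verdict.
Trained networks look in the newest picture that a camera, given by its name, has taken for a name from the list of things; names that differ only in an ending like _2 or _b are one class to them, and where a whole thing is asked for, a point or a joint stands for the part that bears it (a point fixed in the world has none). Each returns a list of dicts, best first, with "score" (0 to 1); they miss things now and then, are a little off and sometimes report something else, mostly with a low value. They report only what shows in the picture. A call takes as long as a camera call.
- arm.spot_in(thing, camera): "xy" ([column, row] in pixels, amid what is visible of it).
- arm.masks_of(thing, camera): "pixels" (480x640 bool, what is visible of it) and "xy" ([column, row] in pixels, amid what is visible of it).
- arm.spot_point(thing, camera): "xy" ([column, row] in pixels: a listed point, or the origin of a listed thing).
The state is a dict: "t": time; "q": joint angles; "qd": joint speeds; "joint_efforts": joint torques, N m; "eef_pos": TCP position; "ee_rot": TCP orientation; "force": force on the tool from outside, world axes, zero at the start; "moment": the same for the moment, N m; "width": finger opening in m.
Only numpy, scipy, OpenCV 4.12 (cv2) and the standard library are available. Lean on these libraries where they do the work, as an engineer would, in place of code of your own. Each camera call takes 0.05 s, during which the arm holds its last target. There are 200 camera calls.

## Working session

There is one attempt and no reset: what is moved stays moved. The work goes in short steps, Python scripts to look and compute and a tool call to move; the robot and the scene stay as the last step left them, time stands still between calls to the robot, and variables do not carry over. Pictures are saved under pics/ and viewed, about 8 in all and at most 12, crops included, and the job is handed in when it is done.

Besides the shell and the picture viewer there is one more tool, called as a command line: name --pt "numbers of a row" for each row, then --argument value for the rest. move_arm: Moves the arm, as the interface text tells. Its arguments: {"type":"object","properties":{"deltas":{"type":"array","items":{"type":"array","items":{"type":"number"}}},"claw":{"type":"number"},"squeeze":{"type":"number"}},"required":["deltas"]}

```bash
mkdir -p pics; ls
cat > h.py <<'E'
import numpy as np, cv2
from station import arm
from scipy.spatial.transform import Rotation as R
def save(c,n): 
    f=arm.grab_frame(c); cv2.imwrite(f'pics/{n}.png',f[:,:,::-1]); return f
def camT(c,st=None):
    K=arm.calibration(c)
    if 'T' in K: return K,np.array(K['T'])
    T=np.eye(4); st=st or arm.get_state(); T[:3,:3]=R.from_euler('xyz',st['ee_rot']).as_matrix(); T[:3,3]=st['eef_pos']
    return K,T@np.array(K['mount'])
def ray(c,xy,st=None):
    K,T=camT(c,st); I=np.array(K['intrinsics']); 
    d=np.array([(xy[0]-I[0,2])/I[0,0],(xy[1]-I[1,2])/I[1,1]]); u=d.copy()
    for _ in range(30): u=d/(1+K['k1']*(u@u))
    v=T[:3,:3]@np.array([u[0],-u[1],-1.]); return T[:3,3],v
def onz(c,xy,z,st=None):
    o,v=ray(c,xy,st); return o+v*(z-o[2])/v[2]
def proj(c,p,st=None):
    K,T=camT(c,st); I=np.array(K['intrinsics']); q=np.linalg.inv(T)@np.append(p,1); s=np.array([q[0],-q[1]])/-q[2]
    s=s*(1+K['k1']*(s@s)); return I[:2,:2]@s+I[:2,2]
E
python3 - <<'E'
from h import *
print(arm.get_state(), arm.tcp_to_grasp)
for c in ('top','side'):
    save(c,c+'0'); print(c,np.round(camT(c)[1],2).tolist())
    for n,z in (('catch_top',.084),('tab_top',.105),('jig',0),('pot',.04),('plug',.04)):
        for d in arm.spot_point(n,c)[:2]: print(n,d['score'],np.round(d['xy'],1),np.round(onz(c,d['xy'],z),4))
E
```

```text
pics
{'t': 0.0, 'q': array([-8.88873184e-01,  3.59362541e-01,  1.10784178e-02, -3.70024414e-04,
       -1.22409352e+00, -2.88122288e-01]), 'qd': array([-0.00038385,  0.00010844,  0.00097939,  0.00234702, -0.00200568,
       -0.00187489]), 'joint_efforts': array([-8.32329042e-04, -5.82718527e+01,  2.93058944e+01,  6.99724227e+00,
        6.99079319e-03, -8.41330666e-05]), 'eef_pos': array([ 0.25893996, -0.62314692,  0.40374313]), 'ee_rot': array([ 3.13997767e+00, -1.15869479e-04, -2.74791771e+00]), 'force': array([-0.09151522,  0.43599643, -0.17894138]), 'moment': array([-0.02363375, -0.01762789, -0.03879718]), 'width': 0.08729944065256236} 0.1593
top [[0.02, 1.0, -0.07, 0.35], [-1.0, 0.02, 0.01, -0.0], [0.02, 0.07, 1.0, 1.25], [0.0, 0.0, 0.0, 1.0]]
catch_top 0.73 [335.5 197.7] [ 0.5427 -0.0497  0.084 ]
catch_top 0.37 [469.9 246.5] [ 0.4213 -0.4015  0.084 ]
jig 0.57 [329.8 192.5] [ 0.5707 -0.037   0.    ]
pot 0.7 [162.1 213.4] [0.4978 0.4136 0.04  ]
pot 0.43 [295.1 212.5] [0.5073 0.0571 0.04  ]
plug 0.45 [376.5 187.7] [ 0.5794 -0.1626  0.04  ]
side [[-0.87, 0.28, -0.4, -0.17], [-0.49, -0.53, 0.69, 1.04], [-0.02, 0.8, 0.6, 1.01], [0.0, 0.0, 0.0, 1.0]]
catch_top 0.69 [291.2 226.8] [ 0.5435 -0.0542  0.084 ]
catch_top 0.32 [328.8 188.8] [ 0.5455 -0.2838  0.084 ]
tab_top 0.66 [268.6 223.3] [ 0.5923 -0.0142  0.105 ]
jig 0.97 [284.4 250.8] [ 0.5625 -0.0404  0.    ]
pot 0.75 [280.2 264.8] [0.5112 0.0603 0.04  ]
pot 0.44 [283.8 247.3] [ 0.5438 -0.0107  0.04  ]
plug 0.46 [297.8 214.6] [ 0.5926 -0.1704  0.04  ]
```

Run:
```python
import cv2
a=cv2.imread('pics/top0.png')[100:280,240:440];b=cv2.imread('pics/side0.png')[140:320,190:390]
cv2.imwrite('pics/c0.png',cv2.hconcat([cv2.resize(x,(400,360),interpolation=cv2.INTER_CUBIC) for x in (a,b)]))
```

```text
(no output)
```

View pics/c0.png

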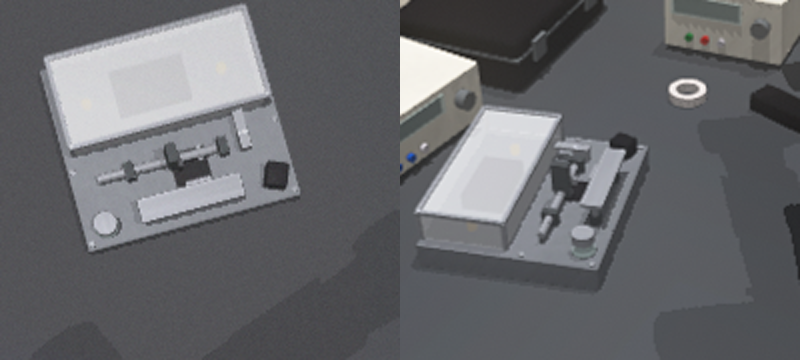

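View pics/top0.png

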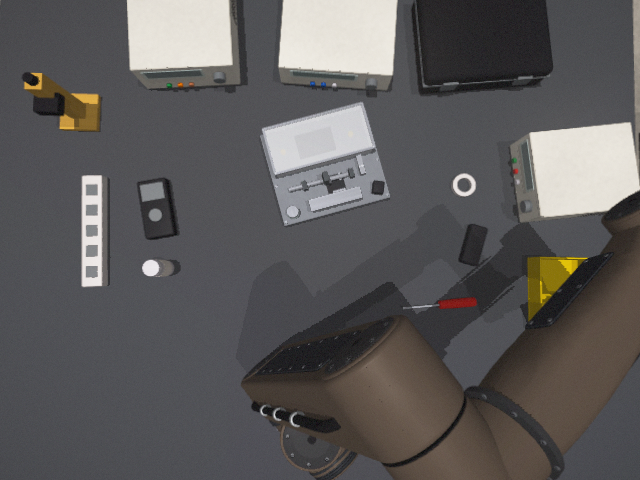

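The box is yawed about +13°: the plate lies in front of the bolt, with the jar on its left and the plug on its right. In the top crop the tab is at about (172,155) and the catch centre at about (190,199). I'll move over it with the jaws along the box's x for a wrist view.

move_arm --pt "14.5 29 0 0 0 4" --pt "14.5 29 0 0 0 4" --pt "14.5 29 0 0 0 4" --pt "14.5 29 0 0 0 4" --pt "14.5 29 0 0 0 4" --claw 110

```text
t: 1.02
eef_pos: [0.3318, -0.477, 0.4047]
ee_rot: [-3.141, 0.0, -2.396]
force: [1.4, -0.5, 0.3]
width: 0.0597
```

move_arm --pt "14.5 29 0 0 0 4" --pt "14.5 29 0 0 0 4" --pt "14.5 29 0 0 0 4" --pt "14.5 29 0 0 0 4" --pt "14.5 29 0 0 0 4"

```text
t: 1.43
eef_pos: [0.4043, -0.3318, 0.405]
ee_rot: [-3.141, 0.0, -2.046]
force: [1.1, -0.6, 0.3]
width: 0.0498
```

move_arm --pt "14.5 29 0 0 0 4" --pt "14.5 29 0 0 0 4" --pt "14.5 29 0 0 0 4" --pt "14.5 29 0 0 0 4" --pt "14.5 29 0 0 0 4"

```text
t: 1.85
eef_pos: [0.4768, -0.1868, 0.4051]
ee_rot: [-3.141, 0.0, -1.697]
force: [0.3, -0.8, 0.0]
width: 0.0499
```

move_arm --pt "14.5 29 0 0 0 4" --pt "14.5 29 0 0 0 4" --pt "14.5 29 0 0 0 4" --pt "14.5 29 0 0 0 4" --pt "0 0 0 0 0 4"

```text
t: 2.27
eef_pos: [0.5366, -0.0686, 0.4047]
ee_rot: [-3.14, 0.0, -1.345]
force: [0.4, -0.5, -0.2]
width: 0.0498
```

Run:
```python
from h import *
st=arm.get_state(); print(st['t'],st['q'],st['eef_pos'],st['ee_rot'],st['width'],st['force'])
save('wrist','w1'); print(camT('wrist',st)[1].round(3))
for n,z in (('catch_top',.084),('tab_top',.105),('jig',0),('pot',.04),('plug',.04)):
    for d in arm.spot_point(n,'wrist')[:2]: print(n,d['score'],np.round(d['xy'],1),np.round(onz('wrist',d['xy'],z,st),4))
for n,z in (('catch',.084),('jig',0.04)):
    for d in arm.masks_of(n,'wrist')[:2]:
        m=d['pixels']; c=max(cv2.findContours(m.astype(np.uint8),0,2)[0],key=cv2.contourArea)
        b=cv2.boxPoints(cv2.minAreaRect(c)); print(n,d['score'],m.sum(),b.round(1).tolist(),[onz('wrist',p,z,st).round(4).tolist() for p in b])
```

```text
2.2667 [ 2.35356662e-01  1.37852475e-01 -2.84506355e-01 -6.11382991e-05
 -1.14713625e+00 -9.53775544e-03] [ 0.53656526 -0.06855734  0.4047056 ] [-3.14029200e+00  6.81739787e-05 -1.34500247e+00] 0.04975037392560031 [ 0.4282525  -0.50055389 -0.19604165]
[[-0.975  0.215  0.066  0.555]
 [-0.224 -0.927 -0.299 -0.15 ]
 [-0.003 -0.306  0.952  0.386]
 [ 0.     0.     0.     1.   ]]
catch_top 0.82 [313.3 244. ] [ 0.5423 -0.0467  0.084 ]
tab_top 0.75 [249.3 261.9] [ 0.5962 -0.024   0.105 ]
jig 0.73 [291.2 221.6] [ 0.5707 -0.0398  0.    ]
plug 0.88 [304.8 109.6] [ 0.5783 -0.1649  0.04  ]
plug 0.33 [247.4 261.6] [0.6078 0.0053 0.04  ]
catch 0.57 5002 [[286.29998779296875, 167.39999389648438], [326.70001220703125, 165.0], [335.1000061035156, 304.8999938964844], [294.70001220703125, 307.29998779296875]] [[0.5814, -0.1119, 0.084], [0.5467, -0.122, 0.084], [0.5066, 0.0123, 0.084], [0.5461, 0.0244, 0.084]]
jig 0.83 58662 [[35.0, 88.80000305175781], [336.20001220703125, 75.19999694824219], [347.6000061035156, 326.8999938964844], [46.400001525878906, 340.5]] [[0.841, -0.1269, 0.04], [0.5557, -0.2017, 0.04], [0.4779, 0.0614, 0.04], [0.8375, 0.1677, 0.04]]
```

View pics/w1.png

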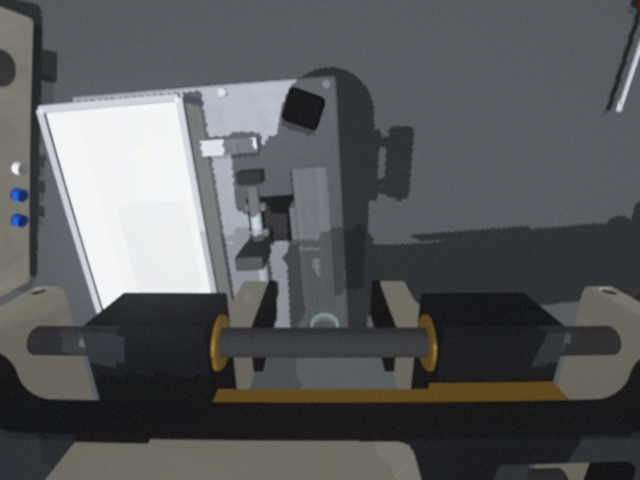

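The wrist view shows the plate (x≈293–340, y≈168–310), with the tab's dark block near (252,255). The fingers hide the left part. I'll back off in −y for an unobstructed view.

move_arm --pt "0 -17 0 0 0 0.5" --pt "0 -17 0 0 0 0.5" --pt "0 -17 0 0 0 0.5" --pt "0 -17 0 0 0 0.5" --pt "0 -17 0 0 0 0.5"

```text
t: 3.08
eef_pos: [0.534, -0.1587, 0.4048]
ee_rot: [-3.141, -0.0, -1.309]
force: [0.1, 0.3, 0.2]
width: 0.0497
```

Run:
```python
from h import *
import time
arm.grab_frame('wrist'); arm.grab_frame('wrist')
st=arm.get_state(); print(st['t'],st['eef_pos'],st['ee_rot'],st['width'],st['force'])
f=save('wrist','w2')
for n,z in (('catch_top',.084),('tab_top',.105),('jig',0),('pot',.04),('plug',.04)):
    for d in arm.spot_point(n,'wrist')[:2]: print(n,d['score'],np.round(d['xy'],1),np.round(onz('wrist',d['xy'],z,st),4))
for n,z in (('catch',.084),('tab_top',.105)):
    for d in arm.masks_of(n,'wrist')[:1]:
        m=d['pixels']; c=max(cv2.findContours(m.astype(np.uint8),0,2)[0],key=cv2.contourArea)
        P=np.array([onz('wrist',p[0],z,st)[:2] for p in c]).astype(np.float32)*1000
        print(n,d['score'],m.sum(),cv2.minAreaRect(P))
cv2.imwrite('pics/w2c.png',cv2.resize(f[150:390,170:440,::-1],None,fx=2.4,fy=2.4,interpolation=cv2.INTER_CUBIC))
```

```text
3.1833 [ 0.53400677 -0.15955985  0.40461461] [ 3.14133010e+00 -2.00047099e-04 -1.31126984e+00] 0.0499500046510679 [-0.36694205  0.24714226  0.38263733]
catch_top 0.8 [287.7 324.3] [ 0.5424 -0.0454  0.084 ]
jig 0.89 [273.8 285. ] [ 0.5689 -0.0428  0.    ]
pot 0.77 [301.2 382.7] [0.5047 0.0622 0.04  ]
pot 0.73 [287.4 197.6] [ 0.5752 -0.1658  0.04  ]
plug 0.77 [285.  197.5] [ 0.5777 -0.1652  0.04  ]
catch 0.79 2802 ((550.7999877929688, -80.06784057617188), (33.13310623168945, 81.16686248779297), 17.068096160888672)
tab_top 0.76 335 ((601.0847778320312, -91.341064453125), (11.450804710388184, 31.493497848510742), 15.043896675109863)
```

View pics/w2c.png

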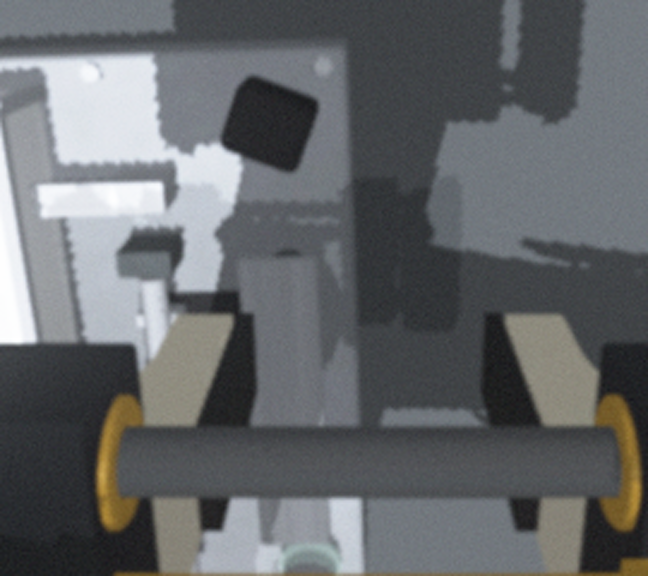

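Wrong way: the box went under the fingers. I'll go +y so it sits up-image, clear of the hand.

move_arm --pt "0 36 0 0 0 0" --pt "0 36 0 0 0 0" --pt "0 36 0 0 0 0" --pt "0 36 0 0 0 0" --pt "0 36 0 0 0 0"

```text
t: 4.0
eef_pos: [0.5341, 0.0246, 0.4049]
ee_rot: [-3.141, 0.0, -1.308]
force: [0.8, -1.7, -0.3]
width: 0.0496
```

```bash
cat > look.py <<'E'
from h import *
import sys
arm.grab_frame('wrist'); arm.grab_frame('wrist')
st=arm.get_state(); print(st['t'],st['eef_pos'],st['ee_rot'],st['width'],st['force'])
f=save('wrist',sys.argv[1])
for n,z in (('catch_top',.084),('tab_top',.105),('jig',0),('pot',.04),('plug',.04)):
    for d in arm.spot_point(n,'wrist')[:2]: print(n,d['score'],np.round(d['xy'],1),np.round(onz('wrist',d['xy'],z,st),4))
for n,z in (('catch',.084),('tab_top',.105)):
    for d in arm.masks_of(n,'wrist')[:1]:
        m=d['pixels']; c=max(cv2.findContours(m.astype(np.uint8),0,2)[0],key=cv2.contourArea)
        P=np.array([onz('wrist',p[0],z,st)[:2] for p in c]).astype(np.float32)*1000
        print(n,d['score'],m.sum(),cv2.minAreaRect(P))
E
python3 look.py w3
python3 - <<'E'
import cv2
f=cv2.imread('pics/w3.png');cv2.imwrite('pics/w3c.png',cv2.resize(f[0:270,170:440],None,fx=2.2,fy=2.2,interpolation=cv2.INTER_CUBIC))
E
```

```text
4.1 [0.53450257 0.02694279 0.404892  ] [-3.14052299e+00  4.97722894e-04 -1.30328468e+00] 0.050076652449473257 [ 0.12157919  0.28150045 -0.67430175]
catch_top 0.83 [336.7 141. ] [ 0.5439 -0.0481  0.084 ]
tab_top 0.83 [267.2 153.5] [ 0.5971 -0.0239  0.105 ]
jig 0.94 [312.1 137.4] [ 0.5678 -0.0431  0.    ]
pot 0.69 [341.4 248.3] [0.5056 0.0607 0.04  ]
catch 0.97 6478 ((544.9121704101562, -49.00099182128906), (37.89781188964844, 139.37205505371094), 16.396005630493164)
tab_top 0.63 2443 ((596.2799682617188, -31.54656982421875), (29.696773529052734, 98.45753479003906), 11.75387191772461)
```

View pics/w3c.png

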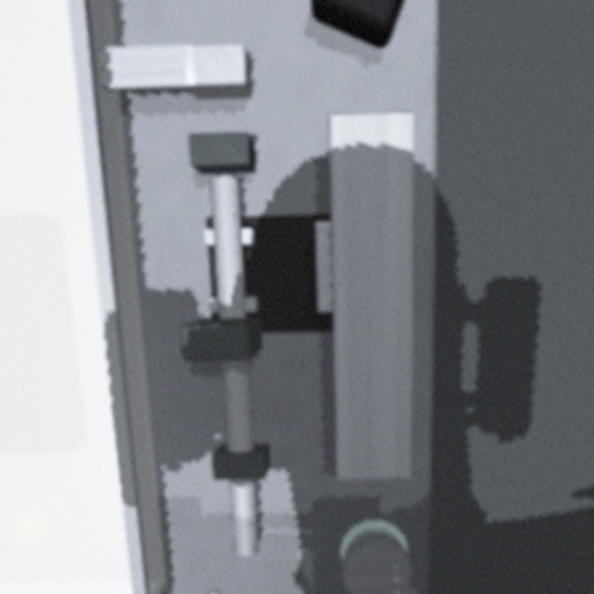

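Run:
```python
from h import *
st=arm.get_state()
g=lambda u,v,z:onz('wrist',(u/2.2+170,v/2.2),z,st)[:2]*1000
a,b,c,d=[g(*p,.084) for p in ((331,113),(414,113),(338,478),(410,478))]
print(a,b,c,d)
ctr=(a+b+c+d)/4
for p,q in ((a,c),(b,d),((a+b)/2,(c+d)/2)): v=q-p; print('yaw',np.degrees(np.arctan2(-v[0],v[1])),np.hypot(*v))
for t in [g(*p,.105) for p in ((183,325),(262,322),(186,360),(260,356))]:
  for y in (15,16.):
    e=np.array([np.cos(np.radians(y)),np.sin(np.radians(y))]); r=t-ctr; print(t.round(1),'own',y,r@e-30, -r[0]*e[1]+r[1]*e[0])
print(ctr)
m=arm.calibration('wrist')['mount'];print(np.round(m,3))
```

```text
[ 574.80665346 -118.00507075] [ 545.20276799 -125.969959  ] [536.29538311  15.57074045] [506.79845109   7.64422723]
yaw 16.082811661105875 139.01660073771367
yaw 16.036076872423013 139.023891173956
yaw 16.0594436540533 139.02023439409052
[608.5 -31.3] own 15 41.56642427109307 5.595374696585594
[608.5 -31.3] own 16.0 41.65317711141054 4.34551617027531
[580.3 -39.9] own 15 12.154728959249404 4.5795930471235184
[580.3 -39.9] own 16.0 12.228233509023646 3.843194089870339
[604.8 -19. ] own 15 41.2218495629395 18.3803546823603
[604.8 -19. ] own 16.0 41.53178355065826 17.134562599527445
[578.2 -27.6] own 15 13.278012685170843 16.95014646352012
[578.2 -27.6] own 16.0 13.56724207946997 16.192259406934333
[540.77581391 -55.19001552]
[[ 0.     0.952  0.306  0.083]
 [ 1.    -0.001  0.002  0.   ]
 [ 0.002  0.306 -0.952  0.019]
 [ 0.     0.     0.     1.   ]]
```

Edge fit: box yaw is 16.0° and the catch centre is at about (541,−55) mm. The tab's left face is about 17 mm left of that centre. The start point for the hand is TCP ≈ (561,−16), 32 mm left of centre.

move_arm --pt "5.2 -8.6 -20 0 0 0.1" --pt "5.2 -8.6 -20 0 0 0.1" --pt "5.2 -8.6 -20 0 0 0.1" --pt "5.2 -8.6 -20 0 0 0.1" --pt "5.2 -8.6 -20 0 0 0.1"

```text
t: 4.92
eef_pos: [0.5606, -0.0216, 0.3039]
ee_rot: [-3.141, -0.0, -1.3]
force: [0.4, 1.2, -0.9]
width: 0.0499
```

move_arm --pt "0 0 -8 0 0 0" --pt "0 0 -8 0 0 0" --pt "0 0 -6 0 0 0" --pt "0 0 -4 0 0 0" --pt "0 0 0 0 0 0"

```text
t: 5.33
eef_pos: [0.5607, -0.0209, 0.2824]
ee_rot: [-3.14, -0.003, -1.298]
force: [-10.3, -4.2, 23.5]
width: 0.0494
```

Run:
```python
from h import *
st=arm.get_state(); print(st['t'],st['eef_pos'],st['ee_rot'],st['width'],st['force'])
f=save('wrist','w4'); g=save('side','s4')
for d in arm.spot_point('tab_top','side')[:1]: print(d['xy'],onz('side',d['xy'],.105))
cv2.imwrite('pics/c4.png',cv2.hconcat([cv2.resize(x[:,:,::-1],(400,400),interpolation=cv2.INTER_CUBIC) for x in (f[0:400,120:520],g[150:300,210:360])]))
```

```text
5.3333 [ 0.56066552 -0.02089033  0.28237263] [-3.13982237e+00 -2.58542326e-03 -1.29764256e+00] 0.04941953083042249 [-10.25872481  -4.20524596  23.47081976]
[270.0, 218.9] [ 0.60058178 -0.03422383  0.105     ]
```

View pics/c4.png

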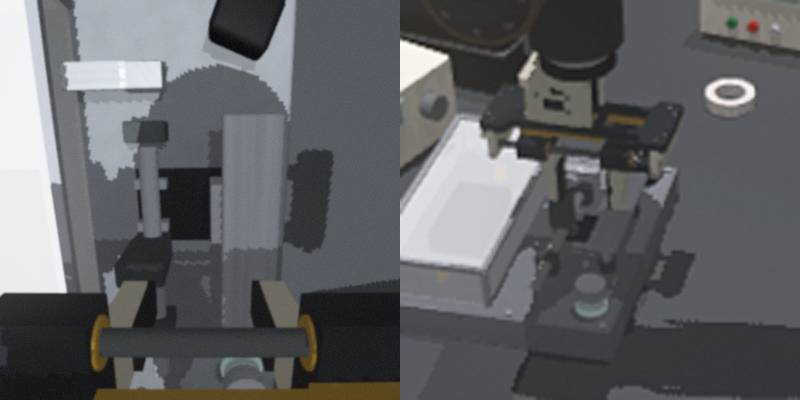

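The finger touched the tab's top: 23 N with the tip at about 104 mm, and the hand sits 5 mm right of plan. I'll lift, then shift left along the box.

move_arm --pt "0 0 8 0 0 0" --pt "0 0 8 0 0 0" --pt "0 0 4 0 0 0" --pt "-1.5 5.5 0 0 0 0" --pt "-2 6.5 0 0 0 0"

```text
t: 5.9
eef_pos: [0.557, -0.0079, 0.2989]
ee_rot: [-3.141, 0.0, -1.3]
force: [0.3, 0.6, -0.1]
width: 0.0496
```

move_arm --pt "0 0 0 0 0 0" --pt "0 0 -5 0 0 0" --pt "0 0 -5 0 0 0" --pt "0 0 -6 0 0 0" --pt "0 0 0 0 0 0"

```text
t: 6.32
eef_pos: [0.5564, -0.0085, 0.2807]
ee_rot: [3.139, 0.0, -1.3]
force: [-0.8, 0.5, -0.6]
width: 0.0498
```

move_arm --pt "0 0 -4 0 0 0" --pt "0 0 -4 0 0 0" --pt "0 0 -4 0 0 0" --pt "0 0 -3 0 0 0" --pt "0 0 0 0 0 0"

```text
t: 6.73
eef_pos: [0.5567, -0.0084, 0.2668]
ee_rot: [3.14, 0.0, -1.299]
force: [-0.8, 0.1, -0.2]
width: 0.0501
```

move_arm --pt "0 0 -2 0 0 0" --pt "0 0 -2 0 0 0" --pt "0 0 -2 0 0 0" --pt "0 0 0 0 0 0" --pt "0 0 0 0 0 0"

```text
t: 7.15
eef_pos: [0.5571, -0.0083, 0.262]
ee_rot: [-3.141, -0.0, -1.299]
force: [0.2, -0.1, 3.4]
width: 0.0496
```

The catch is touched at TCP z 0.262, with 3.4 N. Next I press it down.

move_arm --pt "0 0 -2 0 0 0" --pt "0 0 -2 0 0 0" --pt "0 0 -2 0 0 0" --pt "0 0 -1.5 0 0 0" --pt "0 0 0 0 0 0"

```text
t: 7.57
eef_pos: [0.5571, -0.0083, 0.2542]
ee_rot: [-3.141, -0.0, -1.299]
force: [-1.6, 0.3, 6.7]
width: 0.0497
```

move_arm --pt "0 0 -1 0 0 0" --pt "0 0 -1 0 0 0" --pt "0 0 -1 0 0 0" --pt "0 0 0 0 0 0" --pt "0 0 0 0 0 0"

```text
t: 7.98
eef_pos: [0.5571, -0.0082, 0.2522]
ee_rot: [-3.141, -0.0, -1.299]
force: [-3.9, 2.1, 14.2]
width: 0.0501
```

The hard stop is reached at 14 N. Next I push along the box's −y, direction (0.276, −0.961).

move_arm --pt "1.1 -3.85 0 0 0 0" --pt "1.1 -3.85 0 0 0 0" --pt "1.1 -3.85 0 0 0 0" --pt "1.1 -3.85 0 0 0 0" --pt "1.1 -3.85 0 0 0 0"

```text
t: 8.4
eef_pos: [0.5629, -0.0262, 0.2523]
ee_rot: [-3.139, 0.002, -1.299]
force: [-4.9, 12.0, 14.8]
width: 0.0498
```

move_arm --pt "1.1 -3.85 0 0 0 0" --pt "1.1 -3.85 0 0 0 0" --pt "1.1 -3.85 0 0 0 0" --pt "1.1 -3.85 0 0 0 0" --pt "1.1 -3.85 0 0 0 0"

```text
t: 8.82
eef_pos: [0.5685, -0.0454, 0.2523]
ee_rot: [-3.139, 0.002, -1.299]
force: [-3.5, 11.8, 13.7]
width: 0.0499
```

move_arm --pt "0.9 -3.1 0 0 0 0" --pt "0.9 -3.1 0 0 0 0" --pt "0.9 -3.1 0 0 0 0" --pt "0.9 -3.1 0 0 0 0" --pt "0.9 -3.1 0 0 0 0"

```text
t: 9.23
eef_pos: [0.573, -0.0607, 0.2523]
ee_rot: [-3.138, 0.002, -1.299]
force: [-10.8, 29.7, 23.0]
width: 0.0495
```

move_arm --pt "0.4 -1.3 0 0 0 0" --pt "0.4 -1.3 0 0 0 0" --pt "0.4 -1.3 0 0 0 0" --pt "0.3 -1.3 0 0 0 0" --pt "0 0 0 0 0 0"

```text
t: 9.65
eef_pos: [0.5734, -0.0621, 0.2524]
ee_rot: [-3.138, 0.007, -1.296]
force: [-17.6, 41.6, 24.8]
width: 0.0499
```

Motion stopped with about 42 N along the push. I'll ease off slightly and look.

move_arm --pt "-0.4 1.4 0 0 0 0" --pt "-0.4 1.4 0 0 0 0" --pt "0 0 0 0 0 0" --pt "0 0 0 0 0 0" --pt "0 0 0 0 0 0"

```text
t: 10.07
eef_pos: [0.5732, -0.0612, 0.2524]
ee_rot: [-3.139, 0.003, -1.296]
force: [-10.5, 25.7, 18.4]
width: 0.05
```

Run:
```python
from h import *
st=arm.get_state(); print(st['t'],st['eef_pos'],st['ee_rot'],st['force'])
f=save('wrist','w5')
for d in arm.spot_point('tab_top','wrist')[:1]: print(d['score'],d['xy'],onz('wrist',d['xy'],.105,st))
cv2.imwrite('pics/c5.png',cv2.resize(f[0:320,100:480,::-1],None,fx=1.8,fy=1.8,interpolation=cv2.INTER_CUBIC))
```

```text
10.0667 [ 0.57316647 -0.06123588  0.25239473] [-3.13860869  0.00343165 -1.29609982] [-10.45234951  25.72649249  18.36729829]
0.89 [247.3, 292.6] [ 0.60967243 -0.06834669  0.105     ]
```

View pics/c5.png

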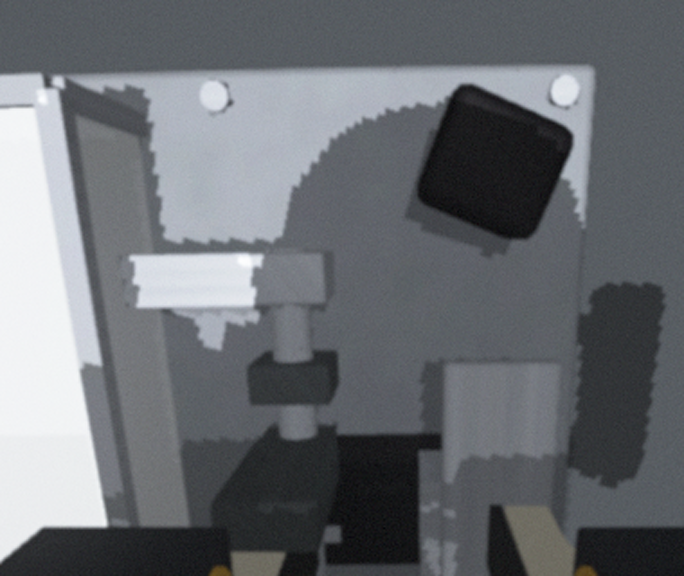

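The bolt end is inside the keeper block at (290,275), and the tab stands just short of the right guide. I'll unload the side force, then lift straight up.

move_arm --pt "-0.6 2 0 0 0 0" --pt "-0.6 2 0 0 0 0" --pt "-0.6 2 0 0 0 0" --pt "-0.3 1 0 0 0 0" --pt "0 0 0 0 0 0"

```text
t: 10.58
eef_pos: [0.5722, -0.058, 0.2524]
ee_rot: [-3.139, -0.002, -1.298]
force: [2.1, -3.4, 8.3]
width: 0.05
```

move_arm --pt "0 0 4 0 0 0" --pt "0 0 6 0 0 0" --pt "0 0 10 0 0 0" --pt "0 0 15 0 0 0" --pt "0 0 15 0 0 0"

```text
t: 11.0
eef_pos: [0.5704, -0.0577, 0.3012]
ee_rot: [3.139, 0.001, -1.3]
force: [0.2, 0.6, -0.5]
width: 0.0496
```

move_arm --pt "0 10 20 0 0 0" --pt "-4 18 20 0 0 0" --pt "-6 20 20 0 0 0" --pt "-6 20 20 0 0 0" --pt "-6 15 10 0 0 0"

```text
t: 11.42
eef_pos: [0.5487, 0.0264, 0.3937]
ee_rot: [-3.14, 0.0, -1.299]
force: [0.7, 0.5, 0.0]
width: 0.0496
```

```bash
python3 look.py w6
python3 - <<'E'
from h import *
f=cv2.imread('pics/w6.png'); g=save('side','s6')[:,:,::-1]
cv2.imwrite('pics/c6.png',cv2.hconcat([cv2.resize(f[0:270,170:440],(400,400),interpolation=cv2.INTER_CUBIC),cv2.resize(g[170:290,230:350],(400,400),interpolation=cv2.INTER_CUBIC)]))
for d in arm.spot_point('tab_top','side')[:1]: print(d['xy'],onz('side',d['xy'],.105))
E
```

```text
11.5167 [0.54851993 0.02694664 0.39353813] [-3.13822868e+00  9.01193612e-04 -1.29714284e+00] 0.04967357536057294 [ 0.6263358  -0.388505    0.30134581]
catch_top 0.84 [354.9 147. ] [ 0.5433 -0.0474  0.084 ]
catch_top 0.62 [282.   95.4] [ 0.6122 -0.0702  0.084 ]
tab_top 0.63 [283.9  96.7] [ 0.6076 -0.0685  0.105 ]
jig 0.86 [322.8 143.1] [ 0.57   -0.0402  0.    ]
pot 0.56 [355.  256.1] [0.5052 0.0617 0.04  ]
catch 0.96 7039 ((545.722412109375, -48.86614227294922), (39.77714538574219, 139.0825958251953), 16.097490310668945)
tab_top 0.83 2573 ((596.9691772460938, -32.73181915283203), (28.325292587280273, 100.57806396484375), 18.38018226623535)
[274.0, 211.0] [ 0.61218849 -0.07331665  0.105     ]
```

View pics/c6.png

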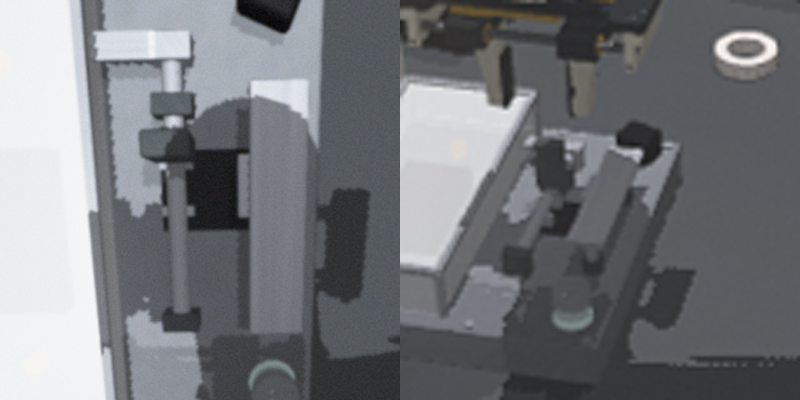

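```bash
python3 -c "
from station import arm
print(arm.job_done(), arm.get_state()['t'])"
```

```text
the job is handed in; nothing more can be done
the job is handed in; nothing more can be done
```

The bolt is pushed home into its keeper and the catch has sprung back up, so the cover reads as locked. I handed the job in at about 11.6 s with the hand clear. I did not push back on the tab to test the lock.

**What I did:** I pressed the catch to its hard stop: first contact was at TCP z 0.262 and it stopped at 0.252, with about 14 N. Holding it down, I pushed the tab right until it stopped at about 42 N, eased off the side load and lifted straight up.

**Last checks:**
- **Bolt:** the pictures show its end inside the keeper. The networks put the tab's travel at about 46 mm, so the bolt is home only if it started at least 6 mm in. That start is within the stated 0–8 mm but was not measured.
- **Catch:** the plate's apparent length was 139.1 mm, against 139.4 mm before pressing. That matches it being fully up; a catch held down about 7 mm would read about 3 mm shorter.
- **Forces:** the tool read about 0 N after the lift.
- **Bystanders:** none were touched as far as I could see. The tape, plug and jar showed in place in the last picture, and I did not re-check the others.

**What went wrong on the way:**
- The first descent put a fingertip on top of the tab at about 24 N. I lifted, moved about 13 mm left and tried again.
- One viewing move went the wrong way and cost about a second.
- The catch centre from the networks and from my own edge fit differed by about 7 mm. I used the edge fit.

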